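# Close and secure the filter housing

## Task

The cover of the round filter housing is sitting up on the rim with its lugs beside their slots. Turn it, without lifting it out, until it drops down flush into the slots, and only then swing both turnbuttons in over its edge so that each points at the middle of the cover. Do not bump the pressure gauge, and leave the things standing around the housing where they are.

Things in the scene. Friction and masses are not known exactly. Their poses are not given: they have to be found in the camera images.
- housing: Grey round filter housing, fixed on a 4 mm rubber mat (480 x 640 mm); 250 mm across, 85 mm high. Origin: centre of its underside, z up. In its flat top face is a bore 124 mm across with three slots in its rim. A brass bleed valve 38 mm high, 34 mm wide, is fixed on the top face at own (-80, 67) mm; low pipe ports at own +y and -y reach 146 mm from the centre.
- slot_a (a point): Mouth of the slot at the housing's own +x, on its top face 70 mm from the centre. Slots are 22 mm wide, 8 mm deep and reach out to 78 mm from the centre.
- slot_b (a point): Mouth of the slot at +120 degrees (counter-clockwise from above), as slot_a.
- slot_c (a point): Mouth of the slot at -120 degrees, as slot_a.
- cover: Loose round steel cover, about 0.5 kg, 120 mm across, greased, in the bore with 2 mm play. Three equal lugs, 16 mm wide, 8 mm thick, reach 74 mm from the centre at own +x and +-120 degrees. Origin: on the axis at the lugs' underside, z up; disc 12 mm down to 8 mm up from it. Starts with the lugs on the top face (origin 85 mm above the housing's), 26 degrees or more from the slots.
- button_l (a joint): Turnbutton at the housing's own +y: angle in rad, counter-clockwise from above positive, 0 when the bar points at the housing's centre; free from -1.9 to 1.9, no stop or detent at 0. Starts at 1.2 to 1.8. Light friction (2 N at the tab); stays where left. Bar 16 mm wide, 10 mm thick, from 12 mm behind to 50 mm ahead of the pivot, underside 2 mm above the top face.
- button_r (a joint): Turnbutton at the housing's own -y; same form, sign and start range as button_l.
- button_l_tab (a point): Centre of the round upright tab of button_l: 12 mm across, 24 mm high, standing on the bar 38 mm from the pivot; its centre is 24 mm above the top face.
- button_r_tab (a point): Centre of the tab of button_r, likewise.
- button_l_pivot (a point): Pivot of button_l, at the underside of its bar, 98 mm from the housing's axis.
- button_r_pivot (a point): Pivot of button_r, likewise.
- gauge: Fragile pressure gauge fixed on the housing's top face at own (80, -67) mm: stem with a face-up dial 48 mm across, 51 mm high over all. Origin at its foot. Do not bump it.
- spray_can: Upright loose can, 60 mm across, 190 mm high. Bystander. Origin: centre of its underside.
- cartridge: Upright loose white filter cartridge, 66 mm across, 201 mm high. Bystander. Origin: centre of its underside.
- carton: Loose small cardboard carton 70 x 90 mm, 60 mm high. Bystander. Origin: centre of its underside.
- cover_handle (a point): Middle of the cover's bar handle, 23 mm above the cover's origin. The bar stands on the disc along the cover's own x: 76 mm long, 14 mm wide, 30 mm high; turn it between two fingers (a one-sided push tends to bind). With the lugs over the slots (any lug, any slot) the cover drops 8 mm by its own weight, top flush. While it is up, its edge blocks the turnbuttons.
Not all that is in view belongs to the job. Of the things that look like the cover, the smallest one is meant.

How it is judged:
By the outcome, as a careful person would: the job done as asked, in the order asked, and still so for the second after the job is handed in, with the robot touching nothing.
It also fails if it takes over 62 s, if anything falls off the work surface, if the arm or the gripper's body presses on something with over 40 N, if the wrist force passes 120 N, or if a joint passes its speed limit or range.

## Robot

A 6-joint arm with a two-finger parallel gripper is mounted at the origin on the work surface. World frame = base frame: x ahead of the robot, y to its left, z up, the work surface at z = 0. Lengths are in m, angles in rad, forces in N, time in s.
With the tool pointing down it reaches from about 0.35 to 0.85 m from the base axis. Payload 8.1 kg.
Tool frame: the origin (TCP) lies on the centre line of the jaws, within the pads' length; the fingertips stand robot.tips_ahead ahead of it and the grasp point (between the pads) lies 8 mm behind it (robot.tips_ahead is the distance from the TCP to the fingertips, in m); z points along the fingers, y is the direction in which the jaws open and shut (so a half turn about z gives the same grasp; the last joint's range is limited). The gripper opens to 93 mm and grips with 3 to 60 N. Pads are 15 mm wide; open, the fingers measure 128 mm over their backs; the gripper's body (75 mm by 188 mm) begins 65 mm behind the grasp point.
Start: joints at [1.051, 0.13, 1.488, -0, 1.523, -0.085], TCP at [0.253, 0.544, 0.23] pointing down, gripper open.
Joint ranges: [-2.96, 2.96], [-0.89, 2.26], [0.02, 2.5], [-1.34, 4.48], [0, 2.73], [-2.66, 2.66]. Speed limits (rad/s): [2.39, 2.39, 2.79, 3.14, 3.14, 3.14].

## Interface

Orientations are given as a rotation vector (axis times angle).
In Python, from plant import monitor, eyes, job, robot gives the robot as it stands.
- The arm moves only by the tool servo_tool, never from a script. Its argument "plan" is a list that holds one entry, the list of rows, each a list of 7 numbers: the closure, from -1 (fully open) to 1 (shut), so that 0 is half open, then the shift along the world's x, y, z in mm, then the turn, a rotation vector about the world's x, y, z in rad. In form: [[[hand, dx, dy, dz, ax, ay, az], ...]]. A call has 1 to 12 rows; each row shifts and turns the commanded pose from where the row before left it; what a row does not reach is not made up. A row lasts 1/10 s, in which the tool goes at most 50 mm and 8.59 degrees, less where a joint would pass 70% of its speed; a pose out of reach is approached as far as the arm can. A call with a gripper value outside its range is refused whole. The fingers move at their own pace and stop on an object; "force" is the grip in N (left out, the last holds). Time passes only in rows, so rows that do not move let the fingers close. It gives the time, the measured TCP pose, the force and the opening at its end, in the units of the state.
- monitor.read_state(): the state, without advancing time (a new reading comes with each control period).
- eyes.read_camera(name): name is "scene" or "side" or "wrist"; returns the picture (400x640x3 uint8, red, green, blue); there is no depth.
- eyes.camera_info(name): a dict with "mtx" (3x3 intrinsics, pixels), "R" (3x3) and "t" (3): a world point X has camera coordinates R X + t. Camera axes: x right, y down, z forward; pixel columns grow to the right and rows downward; lengths in m; the calibration is good to about 2 mm. A picture is of the moment at which its call begins: read the wrist's pose just before it. camera_info takes no time and is no camera call; for the wrist camera it gives the pose at the moment of the call.
- job.close_job(): hands the job in, once; it reports no verdict.
The state is a dict: "t": time; "q": joint angles; "dq": joint speeds; "joint_torque": joint torques, N m; "tool_pos": TCP position; "orientation": TCP orientation; "force": force on the tool from outside, world axes, zero at the start; "wrist_torque": the same for the moment, N m; "opening": finger opening in m.
Only numpy, scipy, OpenCV 4.12 (cv2) and the standard library are available. Lean on these libraries where they do the work, as an engineer would, in place of code of your own. Each camera call takes 0.05 s, during which the arm holds its last target. There are 200 camera calls.

## Working session

There is one attempt and no reset: what is moved stays moved. The work goes in short steps, Python scripts to look and compute and a tool call to move; the robot and the scene stay as the last step left them, time stands still between calls to the robot, and variables do not carry over. Pictures are saved under pics/ and viewed, about 8 in all and at most 12, crops included, and the job is handed in when it is done.

Besides the shell and the picture viewer there is one more tool, called after "Emit:" by a JSON object that holds its "op" and its "data". servo_tool: Moves the arm, as the interface text tells. Its arguments: {"type":"object","properties":{"plan":{"type":"array"},"force":{"type":"number"}},"required":["plan"]}

```bash
ls; mkdir -p pics; python3 - <<'E'
from plant import monitor, eyes, job, robot
import cv2
print(monitor.read_state(), robot.tips_ahead)
for n in ("scene","side"):
    i=eyes.camera_info(n); print(n,i)
    cv2.imwrite(f"pics/{n}0.png",eyes.read_camera(n)[:,:,::-1])
E
```

```text
pics
{'t': 0.0, 'q': array([ 1.05061275e+00,  1.31178228e-01,  1.48925591e+00, -2.62142692e-05,
        1.52301169e+00, -8.54031597e-02]), 'dq': array([ 0.00016183,  0.00106888,  0.00071081, -0.00054475, -0.00052604,
       -0.00027955]), 'joint_torque': array([-4.60366700e-04, -5.59836960e+01, -4.91764140e+01,  7.69385858e-02,
        3.53265507e-02, -6.59703051e-05]), 'tool_pos': array([0.25244342, 0.54370456, 0.22859008]), 'orientation': array([-6.77468952e-01, -3.06713510e+00,  2.79031987e-03]), 'force': array([ 0.85661729,  0.41575512, -1.11111013]), 'wrist_torque': array([-0.00515484,  0.00747638,  0.00143062]), 'opening': 0.0931844154841448} 0.011
scene {'mtx': array([[399.1121049 ,   0.        , 316.74805806],
       [  0.        , 399.1121049 , 195.91943201],
       [  0.        ,   0.        ,   1.        ]]), 'R': array([[-0.24548037,  0.96926002,  0.01656483],
       [ 0.8056859 ,  0.21349549, -0.55253046],
       [-0.53908221, -0.12228933, -0.83332808]]), 't': array([ 0.0654247 , -0.35974122,  1.46142717])}
side {'mtx': array([[518.9402376 ,   0.        , 321.53082504],
       [  0.        , 518.9402376 , 198.68356795],
       [  0.        ,   0.        ,   1.        ]]), 'R': array([[-0.91113901, -0.41123587,  0.02666009],
       [-0.22590313,  0.44431172, -0.86692265],
       [ 0.3446643 , -0.79590964, -0.49772921]]), 't': array([0.44525291, 0.17498407, 1.67102904])}
```

View pics/scene0.png

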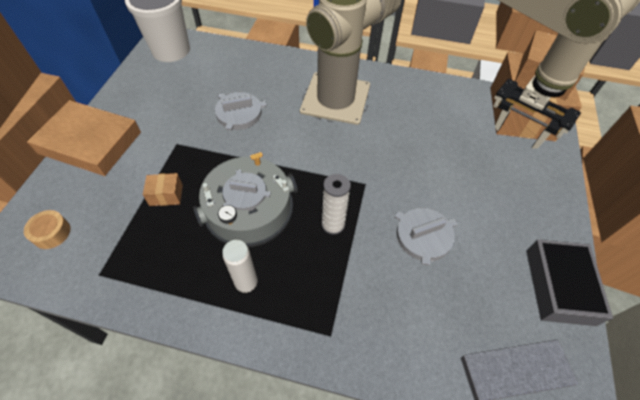

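View pics/side0.png

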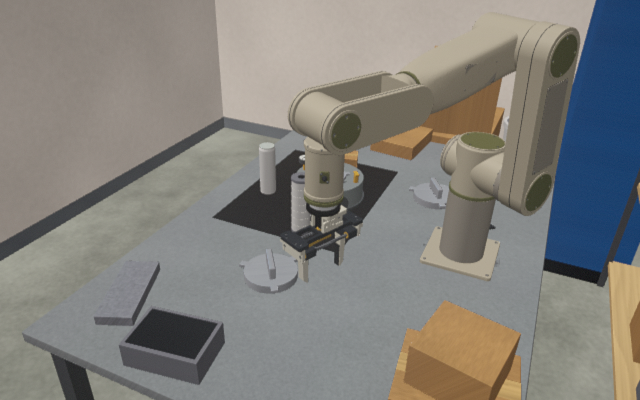

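Scene: three cover-like things, at (240,108) on the table, at (427,233) on the table (larger), and at (242,190) in the housing on the mat. The last is in the bore, so I choose it. The gauge is at (227,214), the valve at (257,158), the can at (240,265), the cartridge at (336,205) and the carton at (163,189). In the side view the arm covers the housing.

```bash
cat > h.py <<'E'
from plant import monitor, eyes, job, robot
import cv2, numpy as np
def ray(info,u,v,z):
    K,R,t=info["mtx"],info["R"],info["t"]
    d=R.T@np.linalg.solve(K,[u,v,1.]); c=-R.T@t
    return c+d*(z-c[2])/d[2]
def proj(info,X):
    p=info["mtx"]@(info["R"]@np.asarray(X)+info["t"]); return p[:2]/p[2]
def crop(im,x0,y0,x1,y1,s,name):
    c=cv2.resize(im[y0:y1,x0:x1],None,fx=s,fy=s,interpolation=cv2.INTER_CUBIC)
    cv2.imwrite(name,c)
E
python3 - <<'E'
from h import *
im=cv2.imread("pics/scene0.png"); crop(im,185,145,305,245,6,"pics/c0.png")
i=eyes.camera_info("scene")
for n,u,v,z in [("cover",242,190,.1),("valve",257,158,.11),("gauge",227,214,.14),("can top",235,248,.19),("cart top",337,185,.2),("carton",163,185,.06),("matcorners",178,145,.004),("",365,184,.004),("",331,335,.004),("",101,274,.004)]:
    print(n,ray(i,u,v,z).round(3))
E
```

```text
cover [ 0.534 -0.148  0.1  ]
valve [ 0.423 -0.141  0.11 ]
gauge [ 0.638 -0.145  0.14 ]
can top [ 0.744 -0.075  0.19 ]
cart top [0.52  0.113 0.2  ]
carton [ 0.552 -0.391  0.06 ]
matcorners [ 0.36  -0.45   0.004]
 [0.356 0.178 0.004]
 [0.83  0.179 0.004]
 [ 0.828 -0.453  0.004]
```

View pics/c0.png

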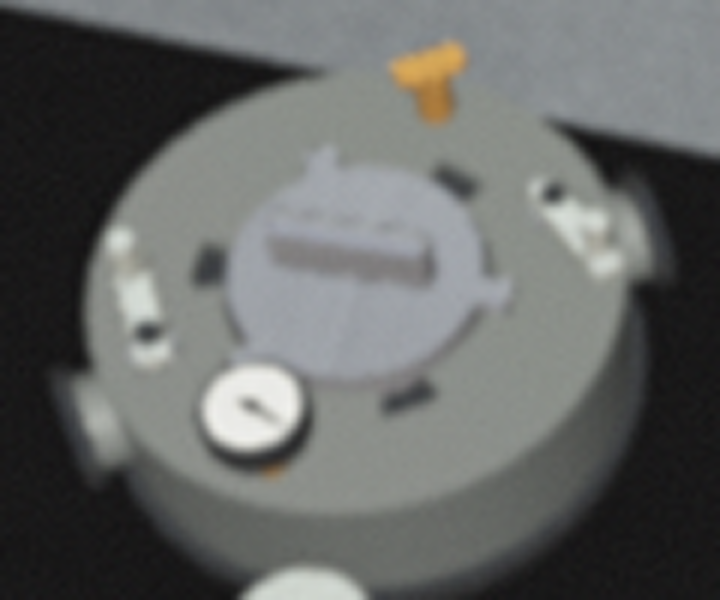

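Crop: cover with lugs at crop (322,160) and (495,293), the third hidden by the gauge. Dark slots are at (457,180), (210,265) and (408,397). Valve (430,80), gauge (252,408), turnbuttons near (135,300) and (580,230).

```bash
python3 - <<'E'
from h import *
i=eyes.camera_info("scene")
c=lambda u,v,z: ray(i,185+(u+.5)/6-.5,145+(v+.5)/6-.5,z)
S=np.array([c(457,180,.086),c(210,265,.086),c(408,397,.086)]); 
# circumcentre
A=2*(S[1:,:2]-S[0,:2]); b=(S[1:,:2]**2).sum(1)-(S[0,:2]**2).sum(); C=np.linalg.solve(A,b)
f=lambda P:(np.hypot(*(P[:2]-C)).round(4),np.degrees(np.arctan2(*(P[:2]-C)[::-1])).round(1))
print("centre",C,[f(s) for s in S])
print("lugs",[f(c(u,v,.095)) for u,v in [(322,160),(495,293)]])
print("handle",[c(u,v,.089+.038).round(3) for u,v in [(272,230),(432,250)]])
h=[c(u,v,.127) for u,v in [(270,225),(432,240)]]
print("valve",f(c(430,65,.127)),"gauge",f(c(252,405,.14)))
print("pipes",f(c(645,235,.06)),f(c(90,430,.06)))
for n,pts in {"r":[(120,240),(148,330),(150,355),(135,300)],"l":[(553,193),(543,185),(605,265),(580,230)]}.items():
    print(n,[(c(*p,.1).round(3)[:2],f(c(*p,.1))) for p in pts])
th=np.arctan2(*(h[1]-h[0])[1::-1]) if 0 else np.degrees(np.arctan2((h[1]-h[0])[1],(h[1]-h[0])[0])); print("handle ang",th)
w=eyes.camera_info("wrist"); s=monitor.read_state(); print(w["mtx"][0,0],"cam pos",-w["R"].T@w["t"],"axis",w["R"][2],s["tool_pos"])
E
```

```text
centre [ 0.52664582 -0.1455543 ] [(np.float64(0.071), np.float64(158.7)), (np.float64(0.071), np.float64(-81.2)), (np.float64(0.071), np.float64(37.9))]
lugs [(np.float64(0.0663), np.float64(-145.6)), (np.float64(0.0667), np.float64(92.3))]
handle [array([ 0.537, -0.178,  0.127]), array([ 0.529, -0.104,  0.127])]
valve (np.float64(0.0999), np.float64(177.0)) gauge (np.float64(0.1064), np.float64(-1.1))
pipes (np.float64(0.1389), np.float64(123.0)) (np.float64(0.1388), np.float64(-46.2))
r [(array([ 0.543, -0.255]), (np.float64(0.111), np.float64(-81.3))), (array([ 0.587, -0.223]), (np.float64(0.0982), np.float64(-52.3))), (array([ 0.599, -0.217]), (np.float64(0.1018), np.float64(-44.7))), (array([ 0.573, -0.235]), (np.float64(0.101), np.float64(-62.8)))]
l [(array([ 0.466, -0.069]), (np.float64(0.0982), np.float64(128.5))), (array([ 0.462, -0.075]), (np.float64(0.0957), np.float64(132.2))), (array([ 0.499, -0.033]), (np.float64(0.1159), np.float64(103.8))), (array([ 0.483, -0.05 ]), (np.float64(0.1051), np.float64(114.6)))]
handle ang 98.4548494522411
285.9336591374117 cam pos [0.19045197 0.57271067 0.38393482] axis [ 0.22141373 -0.10574778 -0.9694294 ] [0.25247449 0.54375695 0.22870466]
```

Emit:
{"op": "servo_tool", "data": {"plan": [[[-1, 18, -44, 13, 0, 0, -0.071], [-1, 18, -44, 13, 0, 0, -0.071], [-1, 18, -44, 13, 0, 0, -0.071], [-1, 18, -44, 13, 0, 0, -0.071], [-1, 18, -44, 13, 0, 0, -0.071], [-1, 18, -44, 13, 0, 0, -0.071], [-1, 18, -44, 13, 0, 0, -0.071], [-1, 18, -44, 13, 0, 0, -0.071], [-1, 18, -45, 0, 0, 0, -0.071], [-1, 18, -45, 0, 0, 0, -0.071], [-1, 18, -45, 0, 0, 0, -0.071], [-1, 18, -45, 0, 0, 0, -0.071]]]}}

```text
t: 1.3
tool_pos: [0.4689, 0.0102, 0.3334]
orientation: [-1.888, -2.511, -0.0]
force: [1.4, -0.4, -0.4]
opening: 0.0929
```

Emit:
{"op": "servo_tool", "data": {"plan": [[[-1, 18, -45, 0, 0, 0, -0.071], [-1, 18, -45, 0, 0, 0, -0.071], [-1, 18, -45, 0, 0, 0, -0.071], [-1, 0, 0, -30, 0, 0, 0], [-1, 0, 0, -30, 0, 0, 0], [-1, 0, 0, 0, 0, 0, 0], [-1, 0, 0, 0, 0, 0, 0]]]}}

```text
t: 2.0
tool_pos: [0.5222, -0.1226, 0.2734]
orientation: [-2.14, -2.298, 0.001]
force: [0.3, -0.1, 0.8]
opening: 0.0932
```

```bash
python3 - <<'E'
from h import *
s=monitor.read_state(); i=eyes.camera_info("wrist"); im=eyes.read_camera("wrist")[:,:,::-1]
np.savez("w1.npz",**i); cv2.imwrite("pics/w1.png",im); print(s["t"],s["tool_pos"],s["orientation"],s["q"],s["force"])
for P in [(.527,-.146,.089),(.631,-.148,.14)]: print(proj(i,P))
E
```

```text
2.0 [ 0.52220922 -0.12257902  0.27341698] [-2.13991585e+00 -2.29777264e+00  1.21681783e-03] [-3.26145222e-01 -5.47957769e-02  1.59883560e+00 -1.24939264e-05
  1.59941034e+00 -3.97259283e-01] [ 0.2508024  -0.07889786  0.81684629]
[321.51580166 209.82118759]
[419.2310856  230.94889434]
```

View pics/w1.png

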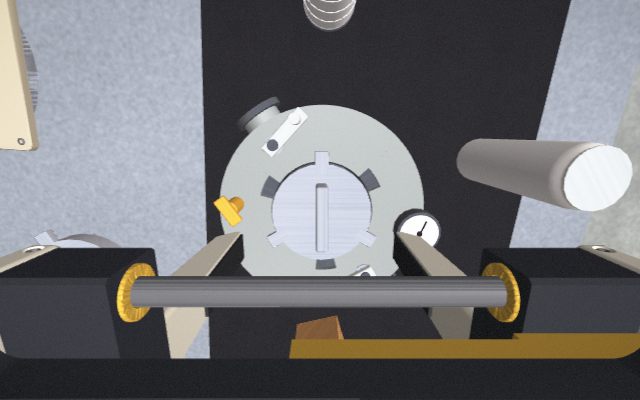

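Wrist view: the cover has lugs at (321,157), (277,240), (367,239). Slots are at (270,187), (370,180), (326,264). The handle runs from (322,184) to (321,250), and the gauge is at (420,230). Button_l's pivot is at (272,146) with its tab at (296,119). Button_r sits half hidden behind the gripper at (362,270).

```bash
python3 - <<'E'
from h import *
i=dict(np.load("w1.npz")); im=cv2.imread("pics/w1.png"); g=cv2.cvtColor(im,cv2.COLOR_BGR2GRAY)
def cen(m,u,v,r=13):
    k=np.zeros_like(g); cv2.circle(k,(u,v),r,255,-1); n,l,s,c=cv2.connectedComponentsWithStats((m&k).astype(np.uint8),connectivity=4); j=1+np.argmax(s[1:,4]); return c[j],s[j,4]
dark=((g<110)*255).astype(np.uint8)
px=[cen(dark,*p) for p in [(270,187),(370,180),(326,264)]]; print(px)
S=np.array([ray(i,*p[0],.086) for p in px])[:,:2]
A=2*(S[1:]-S[0]); C=np.linalg.solve(A,(S[1:]**2).sum(1)-(S[0]**2).sum())
f=lambda P:(np.hypot(*(P[:2]-C)).round(4),np.degrees(np.arctan2(*(P[:2]-C)[::-1])).round(2))
print("C",C,[f(s) for s in S])
print("lugs",[f(ray(i,*p,.097)) for p in [(321.5,157),(275,241),(370,241)]])
hs=[ray(i,*p,.127) for p in [(322,184),(321,250.5)]]; d=hs[0]-hs[1]; print("handle",hs,np.degrees(np.arctan2(d[1],d[0])))
print("pivot l",ray(i,272,146,.101),f(ray(i,272,146,.101)),"tab l",ray(i,296,119,.125))
print("pivot r",f(ray(i,362,271,.101)),"gauge",f(ray(i,419,230,.14)))
E
```

```text
[(array([270.92391304, 186.54891304]), np.int32(184)), (array([368.56540084, 180.85654008]), np.int32(237)), (array([325.19444444, 264.3125    ]), np.int32(144))]
C [ 0.52714582 -0.15078527] [(np.float64(0.0698), np.float64(155.7)), (np.float64(0.0698), np.float64(39.38)), (np.float64(0.0698), np.float64(-81.55))]
lugs [(np.float64(0.0697), np.float64(94.21)), (np.float64(0.0661), np.float64(-145.9)), (np.float64(0.0685), np.float64(-24.56))]
handle [array([ 0.5242317 , -0.10729912,  0.127     ]), array([ 0.52886769, -0.18348491,  0.127     ])] 93.48221864024615
pivot l [ 0.46558022 -0.07278937  0.101     ] (np.float64(0.0994), np.float64(128.29)) tab l [ 0.49282612 -0.0427824   0.125     ]
pivot r (np.float64(0.0879), np.float64(-50.29)) gauge (np.float64(0.1035), np.float64(2.12))
```

Emit:
{"op": "servo_tool", "data": {"plan": [[[-0.1, 5, -24, -20, 0, 0, 0], [-0.1, 0, 0, -30, 0, 0, 0], [-0.1, 0, 0, -30, 0, 0, 0], [-0.1, 0, 0, -30, 0, 0, 0], [-0.1, 0, 0, -25, 0, 0, 0], [-0.1, 0, 0, -15, 0, 0, 0], [-0.1, 0, 0, -10, 0, 0, 0], [-0.1, 0, 0, 0, 0, 0, 0], [-0.1, 0, 0, 0, 0, 0, 0]]], "force": 15}}

```text
t: 2.95
tool_pos: [0.5287, -0.1471, 0.1152]
orientation: [2.14, 2.298, 0.001]
force: [-0.3, -0.5, 0.9]
opening: 0.0512
```

Emit:
{"op": "servo_tool", "data": {"plan": [[[0.5, 0, 0, 0, 0, 0, 0], [1, 0, 0, 0, 0, 0, 0], [1, 0, 0, 0, 0, 0, 0], [1, 0, 0, 0, 0, 0, 0], [1, 0, 0, 0, 0, 0, 0]]]}}

```text
t: 3.45
tool_pos: [0.5278, -0.1468, 0.1137]
orientation: [2.141, 2.299, 0.0]
force: [0.0, 0.5, 0.9]
opening: 0.0159
```

Emit:
{"op": "servo_tool", "data": {"plan": [[[1, 0, 0, 0, 0, 0, 0], [1, 0, 0, 0, 0, 0, 0], [1, 0, 0, 0, 0, 0, -0.1], [1, 0, 0, 0, 0, 0, -0.12], [1, 0, 0, 0, 0, 0, -0.12], [1, 0, 0, 0, 0, 0, -0.12], [1, 0, 0, 0, 0, 0, -0.12], [1, 0, 0, 0, 0, 0, -0.12], [1, 0, 0, 0, 0, 0, -0.12], [1, 0, 0, 0, 0, 0, -0.1], [1, 0, 0, 0, 0, 0, -0.05], [1, 0, 0, 0, 0, 0, 0]]]}}

```text
t: 4.65
tool_pos: [0.5269, -0.1465, 0.1126]
orientation: [-2.965, -1.034, 0.002]
force: [0.8, -0.2, -5.6]
opening: 0.0141
```

```bash
python3 - <<'E'
from h import *
s=monitor.read_state(); print({k:np.round(s[k],3) for k in ("tool_pos","orientation","force","wrist_torque","opening")})
r=s["orientation"]; y=cv2.Rodrigues(r)[0][:,1]; print("jaw",np.degrees(np.arctan2(y[1],y[0])))
E
```

```text
{'tool_pos': array([ 0.527, -0.146,  0.113]), 'orientation': array([-2.965e+00, -1.034e+00,  2.000e-03]), 'force': array([ 0.81 , -0.187, -5.551]), 'wrist_torque': array([-0.03 ,  0.115, -0.016]), 'opening': np.float64(0.014)}
jaw -51.54954723620894
```

The gripper now carries the cover's weight (-5.6 N), so its lugs are over the slots. I'll release it and look.

Emit:
{"op": "servo_tool", "data": {"plan": [[[0.2, 0, 0, 0, 0, 0, 0], [0.2, 0, 0, 0, 0, 0, 0], [0.2, 0, 0, 0, 0, 0, 0], [0.2, 0, 0, 0, 0, 0, 0], [0.2, 0, 0, 20, 0, 0, 0], [0.2, 0, 0, 40, 0, 0, 0], [0.2, 0, 0, 40, 0, 0, 0], [0.2, 0, 0, 40, 0, 0, 0], [0.2, 10, 25, 30, 0, 0, 0], [0.2, 10, 25, 0, 0, 0, 0], [0.2, 0, 0, 0, 0, 0, 0], [0.2, 0, 0, 0, 0, 0, 0]]]}}

```text
t: 5.85
tool_pos: [0.5476, -0.0965, 0.2834]
orientation: [2.965, 1.038, -0.001]
force: [-0.3, -0.1, -0.7]
opening: 0.0372
```

```bash
python3 - <<'E'
from h import *
s=monitor.read_state(); i=eyes.camera_info("wrist"); im=eyes.read_camera("wrist")[:,:,::-1]
np.savez("w2.npz",**i); cv2.imwrite("pics/w2.png",im); print(s["t"],s["tool_pos"],s["force"],s["q"])
E
```

```text
5.85 [ 0.54764787 -0.0965197   0.28343634] [-0.33194201 -0.1467391  -0.73809438] [-2.66424230e-01 -4.66001164e-03  1.53164363e+00 -3.48758459e-04
  1.61490609e+00  6.31004447e-01]
```

View pics/w2.png

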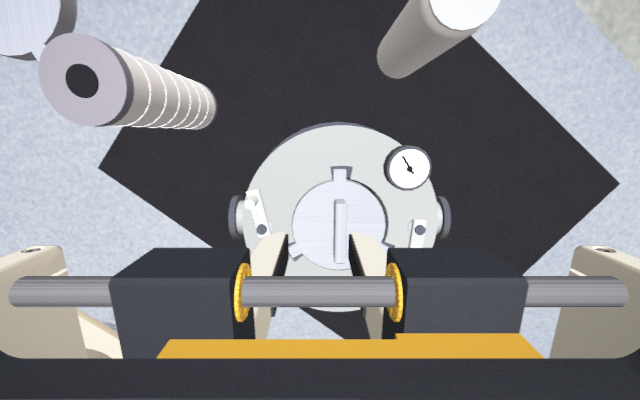

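Wrist view: a cover lug now sits in the slot at (341,173), with the handle along it from (340,202) to (340,263). Button_l's pivot is at (262,230) with its tab at (252,198), and button_r's pivot is at (420,230). I'll check that the cover is flush from the fixed cameras.

```bash
python3 - <<'E'
from h import *
out=[]
for n in ("scene","side"):
    i=eyes.camera_info(n); im=eyes.read_camera(n)[:,:,::-1]; cv2.imwrite(f"pics/{n}1.png",im)
    u,v=proj(i,(.527,-.148,.09)).astype(int); print(n,u,v)
    out.append(cv2.resize(im[v-50:v+50,u-60:u+60],None,fx=4.5 if 0 else 3.3,fy=3.3,interpolation=cv2.INTER_CUBIC))
cv2.imwrite("pics/c1.png",np.hstack(out))
E
```

```text
scene 243 190
side 329 175
```

View pics/c1.png

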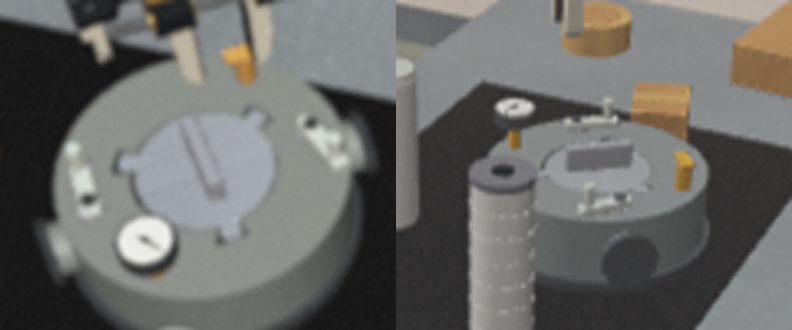

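Both crops show the cover down flush in its slots (left crop: the top is level with the face, with lugs in all three slots). I'll now grip button_l's tab at about (0.4925, -0.0435).

Emit:
{"op": "servo_tool", "data": {"plan": [[[0.2, -28, 26, 0, 0, 0, 0.07], [0.2, -27, 27, -10, 0, 0, 0.061], [0.2, 0, 0, -40, 0, 0, 0], [0.2, 0, 0, -40, 0, 0, 0], [0.2, 0, 0, -36, 0, 0, 0], [0.2, 0, 0, -25, 0, 0, 0], [0.2, 0, 0, -15, 0, 0, 0], [0.2, 0, 0, 0, 0, 0, 0], [0.2, 0, 0, 0, 0, 0, 0]]]}}

```text
t: 6.9
tool_pos: [0.4931, -0.0442, 0.1185]
orientation: [2.892, 1.226, 0.001]
force: [0.4, -0.3, 0.3]
opening: 0.0371
```

```bash
python3 - <<'E'
from h import *
s=monitor.read_state(); print(s["tool_pos"],s["force"])
i=eyes.camera_info("wrist"); im=eyes.read_camera("wrist")[:,:,::-1]; cv2.imwrite("pics/w3.png",im)
for P in [(.4925,-.0435,.125),(.466,-.071,.101)]: print(proj(i,P))
E
```

```text
[ 0.49314013 -0.04424757  0.11848719] [ 0.4220861  -0.25355393  0.27218672]
[317.38487392 256.13205683]
[317.47839706 293.60622953]
```

View pics/w3.png

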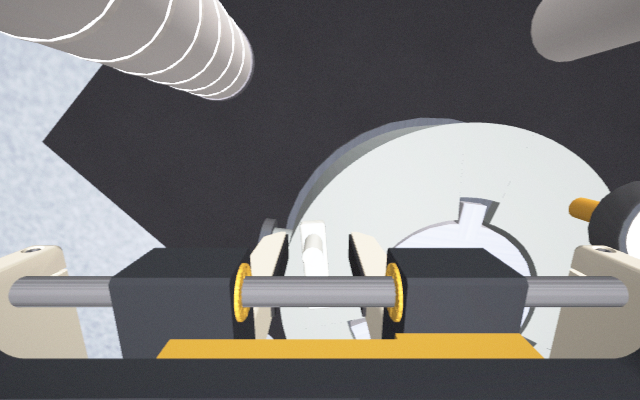

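The tab stands between the fingers at (315,250). Now I'll close.

Emit:
{"op": "servo_tool", "data": {"plan": [[[1, 0, 0, 0, 0, 0, 0], [1, 0, 0, 0, 0, 0, 0], [1, 0, 0, 0, 0, 0, 0], [1, 0, 0, 0, 0, 0, 0], [1, 0, 0, 0, 0, 0, 0]]], "force": 10}}

```text
t: 7.45
tool_pos: [0.493, -0.0435, 0.1181]
orientation: [-2.892, -1.228, -0.001]
force: [-1.2, 1.8, 3.1]
opening: 0.0115
```

```bash
python3 - <<'E'
from h import *
s=monitor.read_state(); y=cv2.Rodrigues(s["orientation"])[0][:,1]; T=s["tool_pos"]
print(T,s["force"],s["opening"],"jaw",np.degrees(np.arctan2(y[1],y[0])))
yaw=np.radians(38.3); C=np.array([.527,-.1475])
for n,a in (("l",np.pi/2),("r",-np.pi/2)):
    p=C+.098*np.array([np.cos(yaw+a),np.sin(yaw+a)]); e=C+.060*np.array([np.cos(yaw+a),np.sin(yaw+a)]); print(n,"pivot",p,"end",e)
    if n=="l":
        d=T[:2]-p; a0=np.arctan2(d[1],d[0]); a1=yaw+a-np.pi; print(np.degrees(a0),np.hypot(*d))
        A=np.linspace(a0,a1,13); P=p+.038*np.c_[np.cos(A),np.sin(A)]; print((np.diff(P,axis=0)*1e3).round(1),A[1]-A[0])
E
```

```text
[ 0.49296667 -0.04350194  0.11811265] [-1.19552555  1.78038807  3.13195291] 0.011487952034020756 jaw -43.99612071891135
l pivot [ 0.46626165 -0.07059192] end [ 0.48981326 -0.10041342]
45.409998465773334 0.038039778249272
[[ 3.5 -4. ]
 [ 2.9 -4.5]
 [ 2.3 -4.9]
 [ 1.6 -5.1]
 [ 0.8 -5.3]
 [ 0.1 -5.4]
 [-0.7 -5.3]
 [-1.4 -5.2]
 [-2.1 -4.9]
 [-2.8 -4.6]
 [-3.4 -4.1]
 [-4.  -3.6]] -0.14124076748619885
r pivot [ 0.58773835 -0.22440808] end [ 0.56418674 -0.19458658]
```

Emit:
{"op": "servo_tool", "data": {"plan": [[[1, 3.5, -4.0, 0, 0, 0, -0.141], [1, 2.9, -4.5, 0, 0, 0, -0.141], [1, 2.3, -4.9, 0, 0, 0, -0.141], [1, 1.6, -5.1, 0, 0, 0, -0.141], [1, 0.8, -5.3, 0, 0, 0, -0.141], [1, 0.1, -5.4, 0, 0, 0, -0.141], [1, -0.7, -5.3, 0, 0, 0, -0.141], [1, -1.4, -5.2, 0, 0, 0, -0.141], [1, -2.1, -4.9, 0, 0, 0, -0.141], [1, -2.8, -4.6, 0, 0, 0, -0.141], [1, -3.4, -4.1, 0, 0, 0, -0.141], [1, -4.0, -3.6, 0, 0, 0, -0.141]]]}}

```text
t: 8.65
tool_pos: [0.4905, -0.1009, 0.1182]
orientation: [-2.831, 1.359, -0.004]
force: [2.4, 1.5, 0.4]
opening: 0.0112
```

Emit:
{"op": "servo_tool", "data": {"plan": [[[1, 0, 0, 0, 0, 0, 0], [1, 0, 0, 0, 0, 0, 0], [1, 0, 0, 0, 0, 0, 0]]]}}

```text
t: 8.95
tool_pos: [0.49, -0.1011, 0.1181]
orientation: [2.838, -1.346, 0.002]
force: [0.2, -2.3, 3.8]
opening: 0.0119
```

```bash
python3 - <<'E'
from h import *
s=monitor.read_state(); y=cv2.Rodrigues(s["orientation"])[0][:,1]; T=s["tool_pos"]
print(T,s["force"],s["opening"],"jaw",np.degrees(np.arctan2(y[1],y[0])),s["q"][5])
E
```

```text
[ 0.49002654 -0.10110137  0.11812481] [ 0.16181737 -2.31678754  3.76693564] 0.01189191356242247 jaw -140.7621447198503 2.1513991531165453
```

Emit:
{"op": "servo_tool", "data": {"plan": [[[0.2, 0, 0, 0, 0, 0, 0], [0.2, 0, 0, 0, 0, 0, 0], [0.2, 0, 0, 0, 0, 0, 0], [0.2, 0, 0, 20, 0, 0, 0], [0.2, 0, 0, 40, 0, 0, 0.1], [0.2, 15, 8, 40, 0, 0, 0.143], [0.2, 15, 8, 40, 0, 0, 0.143], [0.2, 15, 8, 20, 0, 0, 0.143], [0.2, 15, 8, 0, 0, 0, 0.143], [0.2, 15, 8, 0, 0, 0, 0.143], [0.2, 15, 0, 0, 0, 0, 0.143], [0.2, 0, 0, 0, 0, 0, 0.143]]]}}

```text
t: 10.15
tool_pos: [0.5804, -0.0602, 0.2767]
orientation: [-3.122, -0.343, 0.002]
force: [-0.0, -1.1, -0.1]
opening: 0.0372
```

Emit:
{"op": "servo_tool", "data": {"plan": [[[0.2, 0, 0, 0, 0, 0, 0.143], [0.2, 0, 0, 0, 0, 0, 0.143], [0.2, 0, 0, 0, 0, 0, 0.143], [0.2, 0, 0, 0, 0, 0, 0], [0.2, 0, 0, 0, 0, 0, 0]]]}}

```text
t: 10.65
tool_pos: [0.5793, -0.0606, 0.2773]
orientation: [-2.983, -0.983, 0.001]
force: [0.2, -0.3, -1.0]
opening: 0.0372
```

```bash
python3 - <<'E'
from h import *
s=monitor.read_state(); i=eyes.camera_info("wrist"); im=eyes.read_camera("wrist")[:,:,::-1]
np.savez("w4.npz",**i); cv2.imwrite("pics/w4.png",im)
y=cv2.Rodrigues(s["orientation"])[0][:,1]; print(s["t"],s["tool_pos"],s["force"],"jaw",np.degrees(np.arctan2(y[1],y[0])))
for P in [(.5877,-.2244,.101),(.4898,-.1004,.125),(.4663,-.0706,.101)]: print(proj(i,P))
crop(im,180,90,500,300,2.4,"pics/c4.png")
E
```

```text
10.65 [ 0.57934141 -0.06062583  0.27726075] [ 0.18937491 -0.34790131 -1.00559985] jaw -53.51732913660263
[426.76238003 262.17913341]
[300.33979854 274.84460875]
[271.49026153 266.5295078 ]
```

View pics/c4.png

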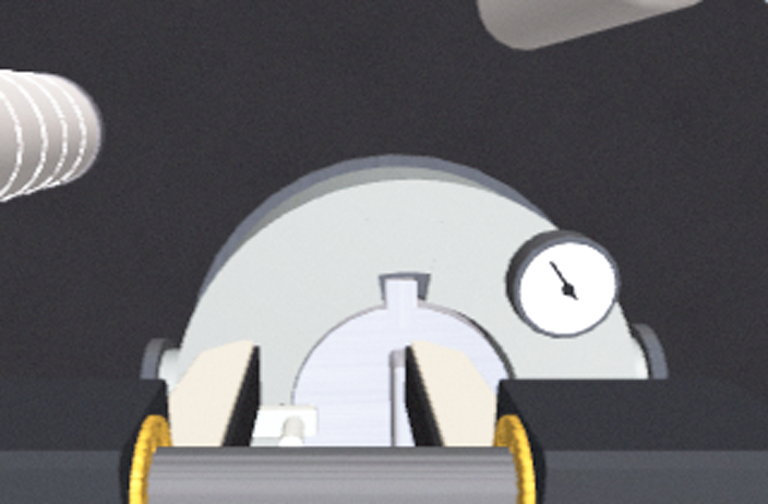

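That shift went the wrong way: button_r is hidden, though button_l's bar does now point inward. I'll back off the other way.

Emit:
{"op": "servo_tool", "data": {"plan": [[[0.2, -28, -25, 10, 0, 0, 0], [0.2, -28, -25, 10, 0, 0, 0], [0.2, -28, -25, 0, 0, 0, 0], [0.2, -25, -25, 0, 0, 0, 0], [0.2, 0, 0, 0, 0, 0, 0], [0.2, 0, 0, 0, 0, 0, 0]]]}}

```text
t: 11.3
tool_pos: [0.4703, -0.1612, 0.2979]
orientation: [2.983, 0.983, 0.001]
force: [0.9, -0.2, 0.4]
opening: 0.0375
```

```bash
python3 - <<'E'
from h import *
s=monitor.read_state(); i=eyes.camera_info("wrist"); im=eyes.read_camera("wrist")[:,:,::-1]
np.savez("w5.npz",**i); cv2.imwrite("pics/w5.png",im)
print(s["t"],s["tool_pos"],s["force"])
for P in [(.5877,-.2244,.101),(.4898,-.1004,.125),(.4663,-.0706,.101)]: print(proj(i,P))
crop(im,200,60,460,255,3,"pics/c5.png")
E
```

```text
11.3 [ 0.47029923 -0.16116126  0.29789959] [ 0.90891414 -0.1836303   0.41129345]
[418.53571407 141.98108896]
[285.21062895 146.99510798]
[256.00204055 147.01858367]
```

View pics/c5.png

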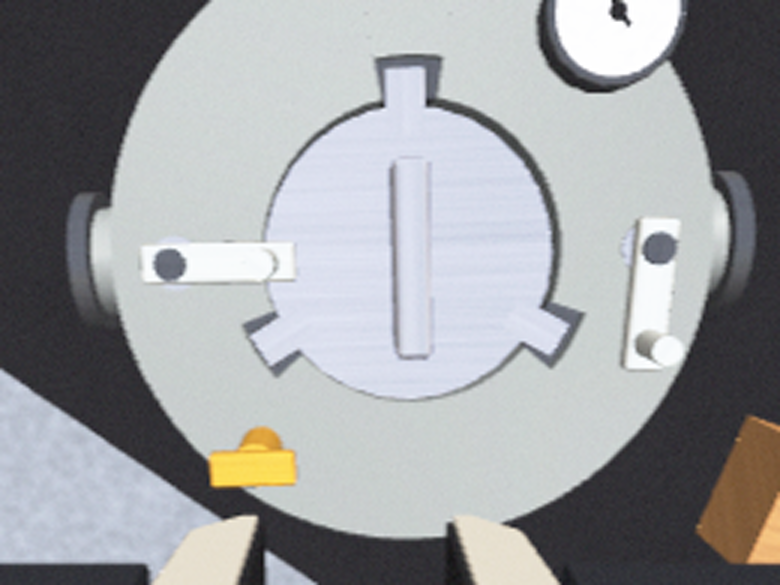

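Crop of the wrist view: button_l's pivot is at (169,264) and its bar end at (296,262), pointing at the cover. Button_r's pivot is at (659,248), its tab top at (667,349), and its bar end at about (647,368).

```bash
python3 - <<'E'
from h import *
i=dict(np.load("w5.npz")); c=lambda u,v,z: ray(i,200+(u+.5)/3-.5,60+(v+.5)/3-.5,z)[:2]
pl,pr=c(169,264,.101),c(659,248,.101); C=(pl+pr)/2; d=pr-pl
el=c(296,262,.101); bl=c(142,263,.101); tr=c(667,349,.125)
ang=lambda v:np.degrees(np.arctan2(v[1],v[0]))
print("pl",pl,"pr",pr,"C",C,"yaw",ang(pl-pr)-90,"sep",np.hypot(*d))
print("l err deg",ang(el-bl)-ang(C-pl),ang(el-pl)-ang(d))
print("tab r",tr,ang(tr-pr),np.hypot(*(tr-pr)), "ang r",ang(tr-pr)-ang(-d))
cv=[c(*p,.089) for p in [(265,250),(554,250),(408,399)]]; print("cover",cv)
E
```

```text
pl [ 0.46565728 -0.07102248] pr [ 0.58796068 -0.22544703] C [ 0.52680898 -0.14823475] yaw 38.37903336446789 sep 0.19699000674301023
l err deg -1.4675558040472723 -0.9477533353871834
tab r [ 0.55688404 -0.24604631] -146.46143115237518 0.03728388518946073 ang r -274.8404645168431
cover [array([ 0.49215047, -0.09816824]), array([ 0.56357519, -0.19452537]), array([ 0.47738975, -0.18416057])]
```

Emit:
{"op": "servo_tool", "data": {"plan": [[[0.2, 29, -28, 0, 0, 0, -0.05], [0.2, 29, -28, 0, 0, 0, 0], [0.2, 29, -29, 0, 0, 0, 0], [0.2, 0, 0, -40, 0, 0, 0], [0.2, 0, 0, -45, 0, 0, 0], [0.2, 0, 0, -45, 0, 0, 0], [0.2, 0, 0, -30, 0, 0, 0], [0.2, 0, 0, -20, 0, 0, 0], [0.2, 0, 0, 0, 0, 0, 0], [0.2, 0, 0, 0, 0, 0, 0]]]}}

```text
t: 12.35
tool_pos: [0.5581, -0.2449, 0.1176]
orientation: [-3.005, -0.915, 0.001]
force: [0.1, 0.0, 0.9]
opening: 0.0373
```

Emit:
{"op": "servo_tool", "data": {"plan": [[[1, 0, 0, 0, 0, 0, 0], [1, 0, 0, 0, 0, 0, 0], [1, 0, 0, 0, 0, 0, 0], [1, 0, 0, 0, 0, 0, 0], [1, 0, 0, 0, 0, 0, 0]]]}}

```text
t: 12.85
tool_pos: [0.558, -0.246, 0.1186]
orientation: [3.005, 0.914, 0.002]
force: [-0.0, 0.0, 4.4]
opening: 0.0117
```

```bash
python3 - <<'E'
from h import *
s=monitor.read_state(); y=cv2.Rodrigues(s["orientation"])[0][:,1]; T=s["tool_pos"]
print(T,s["force"],s["opening"],"jaw",np.degrees(np.arctan2(y[1],y[0])))
p=np.array([.5879,-.2249]); d=T[:2]-p; a0=np.arctan2(d[1],d[0])+2*np.pi; a1=np.radians(128.35); print(np.degrees(a0),np.hypot(*d))
A=np.linspace(a0,a1,13); P=p+.038*np.c_[np.cos(A),np.sin(A)]; P[0]=T[:2]; print((np.diff(P,axis=0)*1e3).round(1),A[1]-A[0],P[-1])
E
```

```text
[ 0.55799381 -0.24598031  0.11861063] [-0.03799545  0.04954261  4.39348571] 0.011661039259467985 jaw -56.158975380856276
215.17928387664924 0.03658906367382611
[[-3.7  3.3]
 [-2.   4.4]
 [-1.4  4.6]
 [-0.8  4.7]
 [-0.2  4.8]
 [ 0.4  4.8]
 [ 1.   4.7]
 [ 1.6  4.5]
 [ 2.1  4.3]
 [ 2.7  4. ]
 [ 3.1  3.6]
 [ 3.6  3.2]] -0.12628807423302968 [ 0.56432238 -0.19509906]
```

Emit:
{"op": "servo_tool", "data": {"plan": [[[1, -3.7, 3.3, 0, 0, 0, -0.126], [1, -2.0, 4.4, 0, 0, 0, -0.126], [1, -1.4, 4.6, 0, 0, 0, -0.126], [1, -0.8, 4.7, 0, 0, 0, -0.126], [1, -0.2, 4.8, 0, 0, 0, -0.126], [1, 0.4, 4.8, 0, 0, 0, -0.126], [1, 1.0, 4.7, 0, 0, 0, -0.126], [1, 1.6, 4.5, 0, 0, 0, -0.126], [1, 2.1, 4.3, 0, 0, 0, -0.126], [1, 2.7, 4.0, 0, 0, 0, -0.126], [1, 3.1, 3.6, 0, 0, 0, -0.126], [1, 3.6, 3.2, 0, 0, 0, -0.126]]]}}

```text
t: 14.05
tool_pos: [0.5649, -0.196, 0.1186]
orientation: [2.809, -1.404, 0.005]
force: [2.1, -5.0, 1.1]
opening: 0.0113
```

Emit:
{"op": "servo_tool", "data": {"plan": [[[1, 0, 0, 0, 0, 0, 0], [1, 0, 0, 0, 0, 0, 0], [1, 0, 0, 0, 0, 0, 0]]]}}

```text
t: 14.35
tool_pos: [0.5653, -0.1957, 0.1187]
orientation: [2.814, -1.397, 0.006]
force: [4.5, -3.3, 0.5]
opening: 0.0116
```

Emit:
{"op": "servo_tool", "data": {"plan": [[[0.45, 0, 0, 0, 0, 0, 0], [0.45, 0, 0, 0, 0, 0, 0], [0.45, 0, 0, 0, 0, 0, 0], [0.45, 0, 0, 20, 0, 0, 0], [0.45, 0, 0, 40, 0, 0, 0], [0.45, 0, 0, 40, 0, 0, 0.14], [0.45, -15, 5, 40, 0, 0, 0.14], [0.45, -15, 5, 40, 0, 0, 0.14], [0.45, -15, 5, 0, 0, 0, 0.14], [0.45, -15, 5, 0, 0, 0, 0.14], [0.45, -15, 5, 0, 0, 0, 0.14], [0.45, -20, 5, 0, 0, 0, 0.14]]]}}

```text
t: 15.55
tool_pos: [0.4683, -0.1644, 0.2974]
orientation: [-3.14, -0.102, 0.001]
force: [-0.4, -0.0, 0.2]
opening: 0.0258
```

Emit:
{"op": "servo_tool", "data": {"plan": [[[0.45, 0, 5, 0, 0, 0, 0.14], [0.45, 0, 0, 0, 0, 0, 0.14], [0.45, 0, 0, 0, 0, 0, 0.14], [0.45, 0, 0, 0, 0, 0, 0.14], [0.45, 0, 0, 0, 0, 0, 0], [0.45, 0, 0, 0, 0, 0, 0]]]}}

```text
t: 16.15
tool_pos: [0.4688, -0.1597, 0.2975]
orientation: [-2.994, -0.95, 0.0]
force: [-0.0, 0.3, -0.4]
opening: 0.0254
```

```bash
python3 - <<'E'
from h import *
s=monitor.read_state(); i=eyes.camera_info("wrist"); im=eyes.read_camera("wrist")[:,:,::-1]
np.savez("w6.npz",**i); cv2.imwrite("pics/w6.png",im)
print(s["t"],s["tool_pos"],s["force"])
crop(im,200,60,460,255,3,"pics/c6.png")
E
```

```text
16.15 [ 0.46879882 -0.15970688  0.29745955] [-0.04391966  0.31958756 -0.38089492]
```

View pics/c6.png

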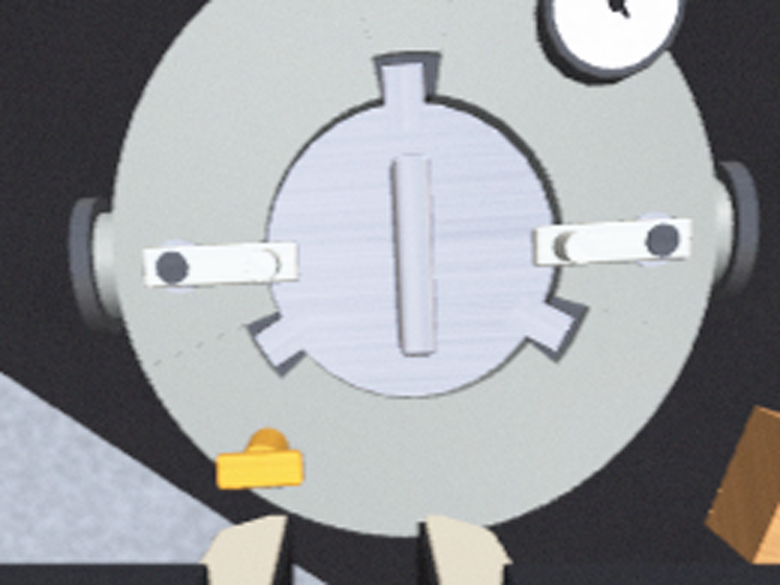

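Final view: both bars lie on the pivot line, (172,267) to (662,240), to within about 1°. The cover is flush with its lugs in the slots, the gauge and valve are untouched, and the robot is clear. I'll hand the job in.

```bash
python3 -c "
from h import *
print(job.close_job(), monitor.read_state()['t'])"
```

```text
the job is handed in; nothing more can be done
the job is handed in; nothing more can be done
```

The job is done and handed in, with about 16 s on the robot's clock at the last reading. I gripped the cover by its handle and turned it about 56° clockwise. When the lugs came over the slots its weight hung on the gripper (-5.6 N), and on release it dropped flush. I then gripped each turnbutton by its tab and swung it in over the cover's edge.

**Last checks**
- **Cover:** the fixed-camera crops show it flush, and the last wrist view shows all three lugs in their slots.
- **Turnbuttons:** in the last wrist view, button_l is about 1° off the line to the centre and button_r is within 0.5°. These are hand-read pixels good to about 1°, and the earlier reading put button_l at 0.9 to 1.5° off.
- **Gauge and bystanders:** no unexpected contact forces showed in any readout, and the gauge looked untouched. I did not re-measure the can, the cartridge or the carton at the end.
- **Robot:** the gripper was clear of everything when I handed in.

One look for button_r was taken from the wrong side and had to be repeated. No other check failed or disagreed.

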